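Refit the slate plate in the serving board

TASK

The slate plate of the wooden serving board has been washed and laid loosely on the board's plain end; put it back in the board's pocket (the brass strip along the board is there to guide it in straight). Tuck its leading end under the brass lip at the pocket's far end first, then press its trailing end down until the spring catch snaps over it and the plate lies flat and square on the pocket's floor. Leave the mug, the spice jars and the peeler where they are.

Things in the scene. Friction and masses are not known exactly. Their poses are not given: they have to be found in the camera images.
- serving_board: Fixed wooden serving board, 260 (its x) x 140 (its y, -75 to +65) mm; origin on the worktop, z up, x roughly to the robot's right. Top 26 mm above the worktop. Plain end: solid, x -130 to -26 mm. Pocket: x -26 to 106, y -51.5 to 51.5 mm, floor 12 mm above the worktop. End block with the lip: x 106 to 130 mm. Pushing the plate along +x carries it into the pocket.
- pocket (a point): Centre of the floor of the pocket, which is 132 x 103 mm and 14 mm deep (40 mm along the board's x from the board's origin, 12 mm above the worktop); axes as the board's.
- guide (a point): Middle of the brass guide strip's inner face, at its foot on the board's top. The strip runs along the board's x from x = -126 to 110 mm on the +y side (away from the robot), 8 mm high; this face is at y = 51.5 mm, in line with the pocket's side wall, so a plate that lies against it slides straight into the pocket. Axes as the board's.
- lip (a point): Middle of the free edge of the fixed brass lip at the pocket's far end, 10 mm above the pocket floor (its underside); it overhangs the pocket by 5 mm (board x 101 to 106 mm), is 90 mm wide and flush with the board's top. Axes as the board's.
- slate_centre (a point): Centre (half-way up) of the loose dark slate plate, 130 (x) x 100 (y) x 14 mm, 0.3 to 0.6 kg, z up, same either way round. At both short ends the lowest 6 mm stick out 9 mm beyond the upper part. Starts flat on the plain end, a little turned and off the guide. Tips nose down into the pocket once its centre passes the pocket's near edge. Seated: 7 mm above the floor, play 2 mm in x, 3 mm in y.
- catch (a joint): Sprung steel catch, 36 mm wide, amid the pocket's near end (board x = -26 mm), standing out 6 mm with a sloping top. Metres: 0 = out, 0.008 = pushed back. The tucked plate's trailing end rests on the slope; pressing the plate down some 20 mm from that end with 8 to 20 N pushes the catch back, and it springs out over the plate's stepped end.
- mug_centre (a point): Middle of a striped mug, 84 mm across, 89 mm high, standing at the right, beyond the lip end of the board.
- spice_a_centre (a point): Middle of a spice jar with a green lid, 46 mm across, 106 mm high, standing behind the board.
- spice_b_centre (a point): Middle of a second spice jar with a green lid, 46 mm across, 106 mm high, standing behind the board.
- peeler_centre (a point): Middle of a peeler with a pale handle, 170 x 25 x 18 mm, lying near the front edge on the right.

How it is judged:
By the outcome, as a careful person would: the job done as asked, in the order asked, and still so for the second after the job is handed in, with the robot touching nothing.
It also fails if it takes over 58 s, if anything falls off the work surface, if the arm or the gripper's body presses on something with over 40 N, if the wrist force passes 120 N, or if a joint passes its speed limit or range.

ROBOT

A 6-joint arm with a two-finger parallel gripper is mounted at the origin on a cart in front of the work surface, level with it; the furniture and walls round the work are solid. World frame = base frame: x ahead of the robot, y to its left, z up, the work surface at z = 0. Lengths are in m, angles in rad, forces in N, time in s.
With the tool pointing down it reaches from about 0.35 to 0.775 m from the base axis. Payload 5.5 kg.
Tool frame: the origin (TCP) lies at the very end of the fingers, on their centre line; the grasp point (between the pads) lies 19 mm behind it; z points along the fingers, y is the line along which they close (so a half turn about z gives the same grasp; the last joint's range is limited). The gripper opens to 85 mm and grips with 20 to 120 N. Pads are 22 mm wide; open, the fingers measure 114 mm over their backs; the gripper's body (76 mm by 85 mm) begins 54 mm behind the grasp point. The pads swing forward as they close: fully open they stand 13 mm farther back than shut.
Start: joints at [1.18, 0.313, 0.046, 1.304, 0, 1.431], TCP at [0.143, 0.557, 0.231] pointing down, gripper open.
Joint ranges: [-2.76, 2.76], [-0.86, 1.69], [-1.03, 1.26], [-2.2, 2.34], [-1.47, 1.5], [-3.14, 3.14]. Speed limits (rad/s): [2.57, 2.57, 3.14, 3.14, 3.14, 3.14].

INTERFACE

Orientations are given as a unit quaternion [w, x, y, z].
In Python, from workcell import env, read_camera, get_calibration gives the robot as it stands.
- The arm moves only by the tool jog_arm, never from a script. Its argument "motion" is one flat list of numbers, 7 for each row, row after row: the shift along the tool's x, y, z as a fraction of full scale, then the turn, a rotation vector about the tool's x, y, z as a fraction of full scale, then the opening, from 0 (shut) to 1 (fully open). In form: [x, y, z, wx, wy, wz, grip, x, y, z, wx, wy, wz, grip, ...]. A call has 1 to 12 rows; each row is the pose to reach, as a shift and turn from the pose commanded when the call began, along the tool's axes at that moment; what a row does not reach only later rows make up. Full scale, the value 1, is 0.2 m for a shift and 90 degrees for a turn. A row lasts 1/8 s, in which the tool goes at most 62.5 mm and 10.7 degrees, less where a joint would pass 70% of its speed; a pose out of reach is approached as far as the arm can. A call with a number of a shift or a turn outside -1 to 1 is refused whole. A call with a gripper value outside its range is refused whole. The fingers move at their own pace and stop on an object; "newtons" is the grip in N (left out, the last holds). Time passes only in rows, so rows that repeat a pose let the fingers close. It gives the time, the measured TCP pose, the force, the opening and the grip force at its end, in the units of the state.
- env.get_state(): the state, without advancing time (a new reading comes with each control period).
- read_camera(name): name is "scene" or "side" or "wrist"; returns the picture (480x640x3 uint8, red, green, blue); there is no depth.
- get_calibration(name): a dict with "fx", "fy", "cx", "cy" (pixels), "world_from_camera" (4x4, takes a point from camera to world coordinates). Camera axes: x right, y down, z forward; pixel columns grow to the right and rows downward; lengths in m; the calibration is good to about 2 mm. A picture is of the moment at which its call begins: read the wrist's pose just before it. get_calibration takes no time and is no camera call; for the wrist camera it gives the pose at the moment of the call.
- env.hand_in(): hands the job in; it is judged then, once.
The state is a dict: "clock": time; "joint_pos": joint angles; "qvel": joint speeds; "tau": joint torques, N m; "tcp_pos": TCP position; "orientation": TCP orientation; "wrist_force": force on the tool from outside, world axes, zero at the start; "ft_torque": the same for the moment, N m; "finger_gap": finger opening in m; "grip_force": force on a finger pad.
Only numpy, scipy, OpenCV 4.12 (cv2) and the standard library are available. Lean on these libraries where they do the work, as an engineer would, in place of code of your own. Each camera call takes 0.05 s, during which the arm holds its last target. There are 200 camera calls.

## Working session

There is one attempt and no reset: what is moved stays moved. The work goes in short steps, Python scripts to look and compute and a tool call to move; the robot and the scene stay as the last step left them, time stands still between calls to the robot, and variables do not carry over. Pictures are saved under pics/ and viewed, at most 13 in all, crops included, and the job is handed in when it is done.

Besides the shell and the picture viewer there is one more tool, called after "Call:" by a JSON object that holds its "api" and its "payload". jog_arm: Moves the arm, as the interface text tells. Shift numbers are shares of 0.2 m and turn numbers shares of 90 degrees, none past 1 either way. Its arguments: {"type":"object","properties":{"motion":{"type":"array","items":{"type":"number"}},"newtons":{"type":"number"}},"required":["motion"]}

```bash
mkdir -p pics
python3 - <<'E'
from workcell import env, read_camera, get_calibration
import cv2,numpy as np
for n in ("scene","side"):
    cv2.imwrite(f"pics/{n}0.png",read_camera(n)[:,:,::-1]); c=get_calibration(n); print(n,c["fx"],c["fy"],c["cx"],c["cy"]); print(np.round(c["world_from_camera"],3))
s=env.get_state();print(s)
E
```

```text
scene 533.9071192107009 533.9071192107009 320.8069901459488 230.90769725602811
[[ 0.181 -0.831  0.527  0.102]
 [-0.983 -0.156  0.092 -0.147]
 [ 0.006 -0.535 -0.845  0.773]
 [ 0.     0.     0.     1.   ]]
side 462.55749647433106 462.55749647433106 323.89638090748997 237.86413976937936
[[-0.756 -0.505  0.416  0.2  ]
 [-0.654  0.589 -0.474  0.328]
 [-0.006 -0.631 -0.776  0.714]
 [ 0.     0.     0.     1.   ]]
{'clock': 0.1, 'joint_pos': array([1.18043475e+00, 3.13971227e-01, 4.51072935e-02, 1.30360540e+00,
       2.97681057e-05, 1.43118261e+00]), 'qvel': array([ 0.00022222, -0.00075598,  0.0023063 , -0.00079846, -0.00018055,
       -0.00034322]), 'tau': array([ 1.95388799e-03, -4.81723630e+01,  2.99245530e+01,  1.26963228e-02,
       -1.81685596e-04,  8.35769214e-06]), 'tcp_pos': array([0.14250956, 0.55659663, 0.23047793]), 'orientation': array([-2.33441891e-04,  1.25045708e-01,  9.92150629e-01, -8.03405328e-04]), 'wrist_force': array([-0.86952519, -0.4099433 ,  0.12362639]), 'ft_torque': array([-0.03029721, -0.03842579, -0.01831839]), 'grip_force': 0.0, 'finger_gap': 0.08536481921399494}
```

View pics/scene0.png

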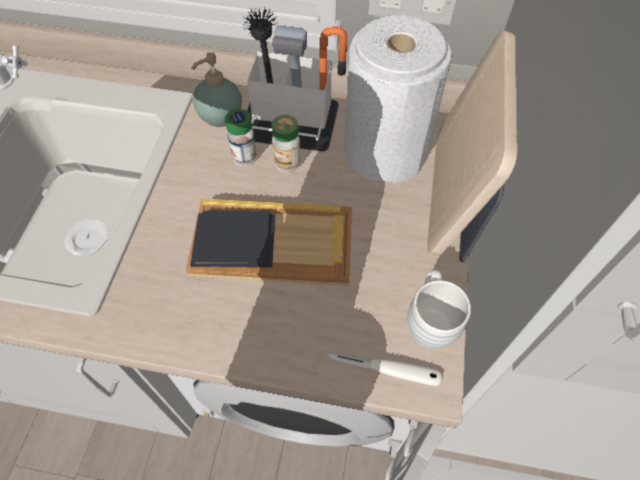

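View pics/side0.png

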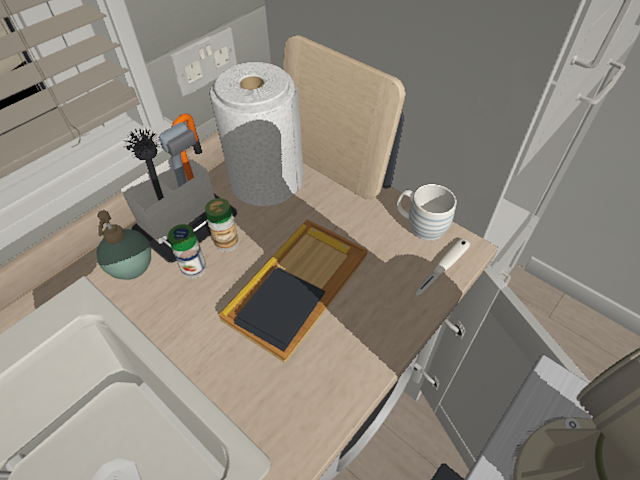

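The scene picture shows the board with corners near px (202,200), (352,207), (349,280) and (188,273), and the slate at about (194–274, 210–267), on the left end. In the side picture the slate is at about (235–325, 265–347).

```bash
cat > h.py <<'E'
import numpy as np,cv2
from workcell import env, read_camera, get_calibration
from scipy.spatial.transform import Rotation as R
def ray(cal,px,z):
    px=np.atleast_2d(np.asarray(px,float)); T=np.array(cal["world_from_camera"])
    d=np.c_[(px[:,0]-cal["cx"])/cal["fx"],(px[:,1]-cal["cy"])/cal["fy"],np.ones(len(px))]@T[:3,:3].T
    return T[:3,3]+d*((z-T[2,3])/d[:,2])[:,None]
def rot(s): q=s["orientation"]; return R.from_quat([q[1],q[2],q[3],q[0]])
def move(pos,ydir):  # ydir: world angle of tool y, tool down
    s=env.get_state(); r=rot(s); y=np.array([np.cos(ydir),np.sin(ydir),0]); z=np.array([0,0,-1.])
    t=R.from_matrix(np.c_[np.cross(y,z),y,z])
    print("tcp",s["tcp_pos"].round(4),"F",s["wrist_force"].round(1),"t",round(s["clock"],2))
    print("shift",(r.inv().apply(np.array(pos)-s["tcp_pos"])/.2).round(3),"turn",((r.inv()*t).as_rotvec()/(np.pi/2)).round(3))
def biggest(m):
    m=cv2.morphologyEx(m.astype(np.uint8),cv2.MORPH_OPEN,np.ones((3,3)))
    return max(cv2.findContours(m,cv2.RETR_EXTERNAL,cv2.CHAIN_APPROX_NONE)[0],key=cv2.contourArea)
E
python3 - <<'E'
from h import *
for n,roi in (("scene",(180,190,360,290)),("side",(215,215,370,360))):
    im=cv2.imread(f"pics/{n}0.png"); h=cv2.cvtColor(im,cv2.COLOR_BGR2HSV); k=np.zeros(im.shape[:2],bool); k[roi[1]:roi[3],roi[0]:roi[2]]=1
    c=get_calibration(n)
    for nm,m,z in (("slate",(h[...,2]<75)&(h[...,1]<90),.038),("board",(h[...,1]>115)|((h[...,2]<75)&(h[...,1]<90)),.026)):
        C=biggest(m&k); p=ray(c,C[:,0],z)[:,:2]
        (cx,cy),sz,a=cv2.minAreaRect((p*1000).astype(np.float32)); print(n,nm,round(cx),round(cy),np.round(sz),round(a,1))
s=env.get_state(); print(rot(s).as_matrix().round(3)); w=get_calibration("wrist"); print(np.round(w["world_from_camera"],3),w["fx"])
E
```

```text
scene slate 522 68 [104. 127.] 10.3
scene board 538 11 [146. 257.] 6.8
side slate 523 75 [104. 128.] 10.2
side board 539 16 [145. 264.] 6.9
[[-0.969  0.248 -0.001]
 [ 0.248  0.969 -0.002]
 [ 0.    -0.002 -1.   ]]
[[ 0.247  0.935  0.255  0.078]
 [ 0.969 -0.238 -0.066  0.573]
 [-0.001  0.264 -0.965  0.374]
 [ 0.     0.     0.     1.   ]] 349.6746882156449
```

Run:
```python
from h import *
move((0.442,0.04,0.2),np.radians(96.8))
```

```text
tcp [0.1425 0.5566 0.2305] F [-0.9 -0.4  0.1] t 0.1
shift [-2.092 -2.13   0.155] turn [-0.001 -0.    -0.235]
```

Call:
{"api": "jog_arm", "payload": {"motion": [-0.17,-0.18,0.01,0,0,0,1,-0.35,-0.36,0.03,0,0,0,1,-0.52,-0.53,0.04,0,0,0,1,-0.7,-0.71,0.05,0,0,0,1], "newtons": 40}}

```text
clock: 0.6
tcp_pos: [0.2434, 0.3833, 0.2209]
orientation: [-0.0, 0.125, 0.992, -0.0]
wrist_force: [1.2, -0.1, -0.1]
finger_gap: 0.0853
grip_force: 0.0
```

Call:
{"api": "jog_arm", "payload": {"motion": [-0.17,-0.18,0.01,0,0,0,1,-0.35,-0.36,0.03,0,0,0,1,-0.52,-0.53,0.04,0,0,0,1,-0.7,-0.71,0.05,0,0,0,1]}}

```text
clock: 1.1
tcp_pos: [0.3438, 0.211, 0.2111]
orientation: [-0.0, 0.125, 0.992, 0.0]
wrist_force: [1.2, 1.1, -0.0]
finger_gap: 0.0856
grip_force: 0.0
```

Call:
{"api": "jog_arm", "payload": {"motion": [-0.17,-0.18,0.01,0,0,-0.1,1,-0.35,-0.36,0.03,0,0,-0.2,1,-0.52,-0.53,0.04,0,0,-0.235,1,-0.7,-0.71,0.05,0,0,-0.235,1,-0.7,-0.71,0.05,0,0,-0.235,1,-0.7,-0.71,0.05,0,0,-0.235,1]}}

```text
clock: 1.85
tcp_pos: [0.4432, 0.0402, 0.2008]
orientation: [-0.001, -0.059, 0.998, 0.0]
wrist_force: [0.0, 0.2, 0.3]
finger_gap: 0.0853
grip_force: 0.0
```

Run:
```python
from h import *
move((0.442,0.04,0.2),np.radians(96.8))
im=read_camera("wrist"); cv2.imwrite("pics/w1.png",im[:,:,::-1])
```

```text
tcp [0.4432 0.0402 0.2008] F [0.  0.2 0.3] t 1.85
shift [ 0.006 -0.     0.004] turn [ 0.    -0.001 -0.001]
```

View pics/w1.png

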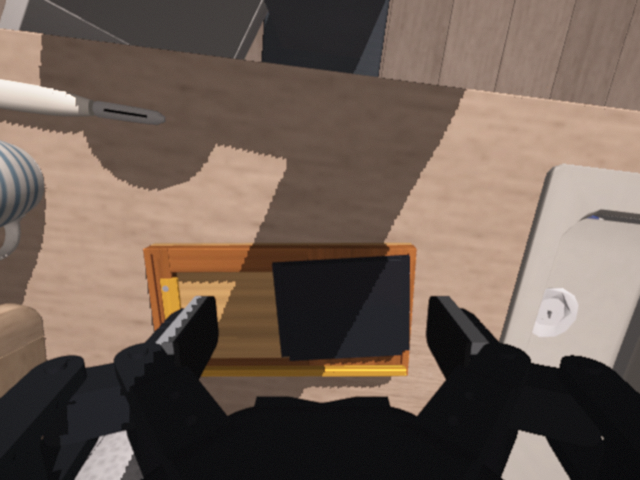

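The wrist picture shows the board's near corners at about (147,246) and (415,246). The slate corners are at about (274,263), (409,256), (411,351) and (284,361), and the brass guide runs along row 370.

Run:
```python
from h import *
im=cv2.imread("pics/w1.png"); c=get_calibration("wrist"); h=cv2.cvtColor(im,cv2.COLOR_BGR2HSV)
p=ray(c,[(147,246),(415,245)],.026); print(p.round(4), np.linalg.norm(p[1]-p[0]))
y=(h[...,0]>18)&(h[...,0]<30)&(h[...,1]>200)&(h[...,2]>150)
g=[]
for u in range(235,400,5):
    v=np.where(y[355:385,u])[0]
    if len(v): g.append((u,v[0]+355))
g=np.array(g); P=ray(c,g,.034)
k=np.polyfit(P[:,1],P[:,0],1); print("guide x=%.4f%+.4f y"%(k[1],k[0]),"ang",np.degrees(np.arctan(k[0])))
# board frame: ydir perpendicular to the guide; y=51.5 on guide, ends x=+-130 from near corners
th=np.arctan(k[0]); xd=np.array([-np.sin(th),-np.cos(th)]); yd=np.array([np.cos(th),-np.sin(th)])
m=(p[0]+p[1])[:2]/2; gp=np.array([k[1],0])
o=xd*(m@xd)+yd*(gp@yd-.0515); print("near edge y",(m-o)@yd,"origin",o,"xd",xd)
s=ray(c,[(274,263),(409,256),(411,351),(284,361)],.033)[:,:2]
print("slate in board",(np.c_[(s-o)@xd,(s-o)@yd]*1000).round(1))
```

```text
[[ 0.4868 -0.121   0.026 ]
 [ 0.4557  0.1305  0.026 ]] 0.2534269012168747Traceback (most recent call last):
  File "<stdin>", line 9, in <module>
  File "h.py", line 6, in ray
    d=np.c_[(px[:,0]-cal["cx"])/cal["fx"],(px[:,1]-cal["cy"])/cal["fy"],np.ones(len(px))]@T[:3,:3].T
             ~~^^^^^
IndexError: index 0 is out of bounds for axis 1 with size 0
```

```bash
cat > b.py <<'E'
from h import *
im=cv2.imread("pics/w1.png"); c=get_calibration("wrist"); h=cv2.cvtColor(im,cv2.COLOR_BGR2HSV)
print(h[366:376:2,300],h[244:252:2,200]); 
y=(h[...,0]>17)&(h[...,0]<32)&(h[...,1]>180)&(h[...,2]>110)
bm=(h[...,0]<20)&(h[...,1]>150); bm[:235]=0
for v in (255,300): u=np.where(bm[v,100:430])[0]+100; print(v,u.min(),u.max())
for u in (160,200,300,400): print(u,np.where(bm[:,u])[0][:1])
g=np.array([(u,np.where(y[355:385,u])[0][0]+355) for u in range(235,400,5) if y[355:385,u].any()])
P=ray(c,g,.034); k=np.polyfit(P[:,1],P[:,0],1); th=np.arctan(k[0]); print("ang",np.degrees(th),len(g))
xd=np.array([-np.sin(th),-np.cos(th)]); yd=np.array([np.cos(th),-np.sin(th)])
p=ray(c,[(147,246),(415,245)],.026)[:,:2]
o=xd*(p.mean(0)@xd)+yd*(np.array([k[1],0])@yd-.0515); print("origin",o,"xd",xd,"near edge y",(p-o)@yd)
s=ray(c,[(274,263),(409,256),(411,351),(284,361)],.033)[:,:2]
print("slate in board",(np.c_[(s-o)@xd,(s-o)@yd]*1000).round(1))
E
python3 b.py
```

```text
[[ 16 180  82]
 [ 17 184  86]
 [ 18 188 107]
 [ 18 185 110]
 [ 18 185 110]] [[ 15 135 185]
 [ 13 172 159]
 [ 12 174 176]
 [ 13 174 171]]
255 145 415
300 150 412
160 [246]
200 [245]
300 [245]
400 [245]
ang -9.887972876699077 33
origin [0.54891732 0.01832717] xd [ 0.17172231 -0.98514539] near edge y [-0.08512635 -0.07258137]
slate in board [[   7.   -64.1]
 [-119.3  -64.3]
 [-122.6   36.4]
 [   6.2   41. ]]
```

```bash
cat >> h.py <<'E'
O=np.array([.545,.015]); A=np.radians(-83.); XD=np.array([np.cos(A),np.sin(A)]); YD=np.array([-XD[1],XD[0]])
def W(x,y,z): return np.r_[O+XD*x/1000+YD*y/1000,z]
def B(p): return np.r_[(p[:2]-O)@XD,(p[:2]-O)@YD,p[2]]*1000
E
python3 - <<'E'
from h import *
move(W(-58,-97,.026),A+np.pi)
E
```

```text
tcp [0.443  0.0407 0.201 ] F [-0.   0.2  0.2] t 1.9
shift [-0.006  0.1    0.875] turn [ 0.    -0.001 -0.002]
```

Call:
{"api": "jog_arm", "payload": {"motion": [0,0.1,0.2,0,0,0,0.4,0,0.1,0.4,0,0,0,0.4,0,0.1,0.6,0,0,0,0.4,0,0.1,0.75,0,0,0,0.4,0,0.1,0.85,0,0,0,0.4,0,0.1,0.875,0,0,0,0.4,0,0.1,0.875,0,0,0,0.4]}}

```text
clock: 2.78
tcp_pos: [0.4413, 0.0608, 0.0266]
orientation: [0.0, -0.06, 0.998, 0.0]
wrist_force: [0.1, 0.1, -0.7]
finger_gap: 0.0342
grip_force: 0.0
```

Call:
{"api": "jog_arm", "payload": {"motion": [-0.02,0,0,0,0,0,0.4,-0.04,0,0,0,0,0,0.4,-0.06,0,0,0,0,0,0.4,-0.08,0,0,0,0,0,0.4,-0.1,0,0,0,0,0,0.4,-0.115,0,0,0,0,0,0.4,-0.13,0,0,0,0,0,0.4,-0.145,0,0,0,0,0,0.4,-0.15,0,0,0,0,0,0.4]}}

```text
clock: 3.9
tcp_pos: [0.4693, 0.0638, 0.0258]
orientation: [-0.002, -0.059, 0.998, 0.0]
wrist_force: [-5.0, 0.6, 2.6]
finger_gap: 0.0338
grip_force: 2.4
```

Run:
```python
from h import *
s=env.get_state();print(B(s["tcp_pos"]).round(1),s["wrist_force"])
im=np.hstack([read_camera("wrist")[150:450,100:500],cv2.resize(read_camera("side")[210:360,200:400],(400,300))]); cv2.imwrite("pics/w2.png",im[:,:,::-1])
```

```text
[-57.6 -69.2  25.8] [-5.01059299  0.57293924  2.64491538]
```

View pics/w2.png

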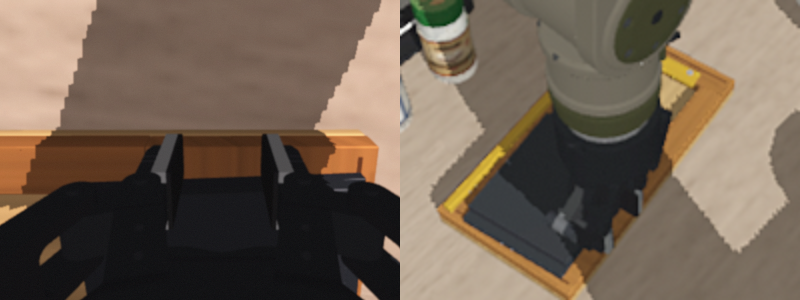

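The picture shows the two fingertips behind the slate's near edge and the slate being pushed toward the guide, with a light force. I'll keep pushing until it reaches the guide.

Call:
{"api": "jog_arm", "payload": {"motion": [-0.01,0,-0.008,0,0,0,0.4,-0.02,0,-0.008,0,0,0,0.4,-0.03,0,-0.008,0,0,0,0.4,-0.03,0,-0.008,0,0,0,0.4]}}

```text
clock: 4.5
tcp_pos: [0.4777, 0.0642, 0.0279]
orientation: [0.0, -0.059, 0.998, -0.0]
wrist_force: [-2.3, 0.2, -1.2]
finger_gap: 0.0342
grip_force: 0.8
```

Call:
{"api": "jog_arm", "payload": {"motion": [-0.007,0,0,0,0,0,0.4,-0.013,0,0,0,0,0,0.4,-0.013,0,0,0,0,0,0.4]}}

```text
clock: 4.88
tcp_pos: [0.4801, 0.0646, 0.0279]
orientation: [0.0, -0.059, 0.998, 0.0]
wrist_force: [-2.7, -0.6, 0.2]
finger_gap: 0.0341
grip_force: 1.3
```

Call:
{"api": "jog_arm", "payload": {"motion": [-0.006,0,0,0,0,0,0.4,-0.01,0,0,0,0,0,0.4,-0.01,0,0,0,0,0,0.4]}}

```text
clock: 5.25
tcp_pos: [0.4818, 0.0648, 0.0279]
orientation: [-0.0, -0.059, 0.998, 0.0]
wrist_force: [-3.4, -0.1, 1.9]
finger_gap: 0.0343
grip_force: 1.9
```

Call:
{"api": "jog_arm", "payload": {"motion": [-0.006,0,0,0,0,0,0.4,-0.01,0,0,0,0,0,0.4,-0.01,0,0,0,0,0,0.4]}}

```text
clock: 5.62
tcp_pos: [0.4818, 0.0648, 0.0278]
orientation: [-0.002, -0.059, 0.998, -0.0]
wrist_force: [-8.9, -1.4, 6.7]
finger_gap: 0.0339
grip_force: 4.5
```

Call:
{"api": "jog_arm", "payload": {"motion": [-0.006,0,0,0,0,0,0.4,-0.01,0,0,0,0,0,0.4,-0.01,0,0,0,0,0,0.4]}}

```text
clock: 6.0
tcp_pos: [0.4819, 0.0649, 0.0276]
orientation: [-0.003, -0.059, 0.998, -0.0]
wrist_force: [-12.9, -2.1, 10.5]
finger_gap: 0.034
grip_force: 6.8
```

Call:
{"api": "jog_arm", "payload": {"motion": [0.06,0,0,0,0,0,0.4,0.15,0,-0.1,0,0,0,0.4,0.15,0.2,-0.35,0,0,0,0.4,0.15,0.45,-0.55,0,0,0,0.4,0.15,0.5,-0.6,0,0,0,0.4,0.15,0.5,-0.6,0,0,0,0.4]}}

```text
clock: 6.75
tcp_pos: [0.4454, 0.1618, 0.1487]
orientation: [0.002, -0.06, 0.998, 0.0]
wrist_force: [0.8, -0.1, -0.8]
finger_gap: 0.0343
grip_force: 0.0
```

Run:
```python
from h import *
move(W(-165,2,.12),A+np.pi/2)
print(env.get_state()["joint_pos"].round(2))
c=get_calibration("wrist"); im=read_camera("wrist"); cv2.imwrite("pics/w3.png",im[:,:,::-1]); np.save("c3.npy",c,allow_pickle=True)
```

```text
tcp [0.4454 0.1618 0.1487] F [ 0.8 -0.1 -0.8] t 6.75
shift [-0.414  0.037  0.145] turn [0.002 0.002 0.999]
[ 0.18  0.16 -0.36  1.05 -0.    0.06]
```

View pics/w3.png

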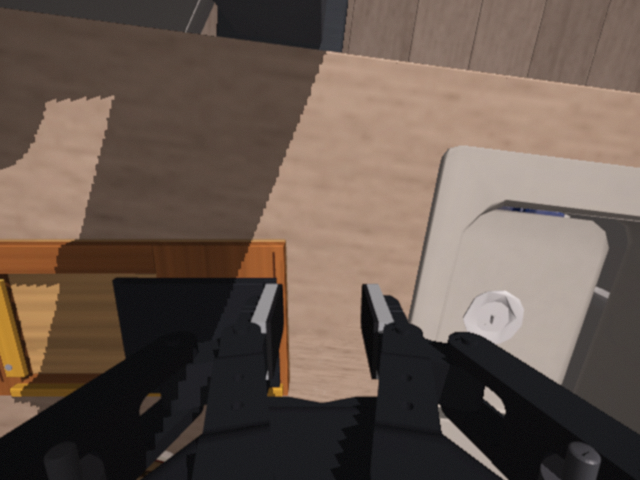

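The slate's near edge (row 278, x 115–275) is now parallel to the board's edge (row 242). The trailing edge is at about x 276 and the board end at 286. Next I'll turn the tool and go behind the trailing end.

Call:
{"api": "jog_arm", "payload": {"motion": [-0.05,0,0,0,0,0.11,0.4,-0.1,0.04,0,0,0,0.22,0.4,-0.15,0.04,0.03,0,0,0.33,0.4,-0.2,0.04,0.05,0,0,0.44,0.4,-0.25,0.04,0.08,0,0,0.55,0.4,-0.3,0.04,0.1,0,0,0.66,0.4,-0.35,0.04,0.12,0,0,0.77,0.4,-0.4,0.04,0.14,0,0,0.88,0.4,-0.414,0.04,0.145,0,0,0.99,0.4,-0.414,0.04,0.145,0.002,0.002,1,0.4,-0.414,0.04,0.145,0.002,0.002,1,0.4,-0.414,0.04,0.145,0.002,0.002,1,0.4]}}

```text
clock: 8.3
tcp_pos: [0.5252, 0.1784, 0.1186]
orientation: [-0.002, 0.664, 0.748, -0.002]
wrist_force: [-0.2, -0.4, -0.1]
finger_gap: 0.0342
grip_force: 0.0
```

Run:
```python
from h import *
move(W(-150,2,.028),A+np.pi/2)
c=get_calibration("wrist"); im=read_camera("wrist"); cv2.imwrite("pics/w4.png",im[:,:,::-1])
```

```text
tcp [0.5252 0.1784 0.1186] F [-0.2 -0.4 -0.1] t 8.3
shift [-0.073  0.011  0.453] turn [-0.003 -0.    -0.002]
```

View pics/w4.png

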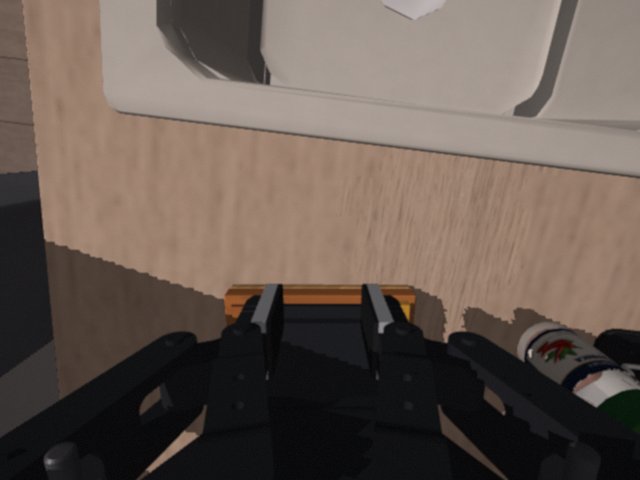

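The board's end is at row 290–300, columns 226–414, so the plate's centreline is at about column 329. The fingers are centred near 323, so I'll shift about 4 mm in +y and go down.

Call:
{"api": "jog_arm", "payload": {"motion": [0,0.03,0.15,0,0,0,0.4,0,0.03,0.3,0,0,0,0.4,0,0.03,0.42,0,0,0,0.4,0,0.03,0.45,0,0,0,0.4,0,0.03,0.45,0,0,0,0.4]}}

```text
clock: 8.98
tcp_pos: [0.5311, 0.1795, 0.0291]
orientation: [-0.001, 0.664, 0.748, -0.001]
wrist_force: [-0.1, -0.5, 0.5]
finger_gap: 0.034
grip_force: 0.0
```

Call:
{"api": "jog_arm", "payload": {"motion": [-0.03,0,0,0,0,0,0.4,-0.06,0,0,0,0,0,0.4,-0.09,0,0,0,0,0,0.4,-0.12,0,0,0,0,0,0.4,-0.15,0,0,0,0,0,0.4,-0.18,0,0,0,0,0,0.4,-0.2,0,0,0,0,0,0.4,-0.2,0,0,0,0,0,0.4]}}

```text
clock: 9.98
tcp_pos: [0.5358, 0.1396, 0.0289]
orientation: [-0.001, 0.664, 0.748, -0.001]
wrist_force: [-0.8, 2.7, 0.5]
finger_gap: 0.0344
grip_force: 0.9
```

Run:
```python
from h import *
s=env.get_state();print(B(s["tcp_pos"]).round(1),s["wrist_force"])
im=np.hstack([read_camera("scene")[180:300:,170:370].repeat(2,0).repeat(2,1),cv2.resize(read_camera("side")[210:360,200:400],(320,240))]); cv2.imwrite("pics/w5.png",im[:,:,::-1])
```

```text
[-124.8    6.1   28.9] [-0.83142439  2.68563907  0.5340767 ]
```

View pics/w5.png

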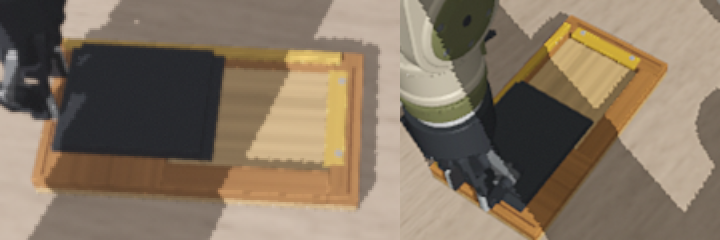

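The slate lies square along the guide with the fingers on its trailing end. I'll push it into the pocket.

Call:
{"api": "jog_arm", "payload": {"motion": [-0.03,0,0,0,0,0,0.4,-0.06,0,0,0,0,0,0.4,-0.09,0,0,0,0,0,0.4,-0.12,0,0,0,0,0,0.4,-0.15,0,0,0,0,0,0.4,-0.18,0,0,0,0,0,0.4,-0.21,0,0,0,0,0,0.4,-0.24,0,0,0,0,0,0.4,-0.27,0,0,0,0,0,0.4,-0.3,0,0,0,0,0,0.4,-0.32,0,0,0,0,0,0.4,-0.32,0,0,0,0,0,0.4]}}

```text
clock: 11.58
tcp_pos: [0.5435, 0.0765, 0.0298]
orientation: [-0.002, 0.664, 0.748, -0.001]
wrist_force: [-1.1, 6.5, 8.2]
finger_gap: 0.0339
grip_force: 5.3
```

Run:
```python
from h import *
s=env.get_state();print(B(s["tcp_pos"]).round(1),s["wrist_force"])
im=np.hstack([read_camera("scene")[180:300:,170:370].repeat(2,0).repeat(2,1),cv2.resize(read_camera("side")[210:360,200:400],(320,240))]); cv2.imwrite("pics/w6.png",im[:,:,::-1])
```

```text
[-61.3   6.   29.8] [-1.14770748  6.46677152  8.24649467]
```

View pics/w6.png

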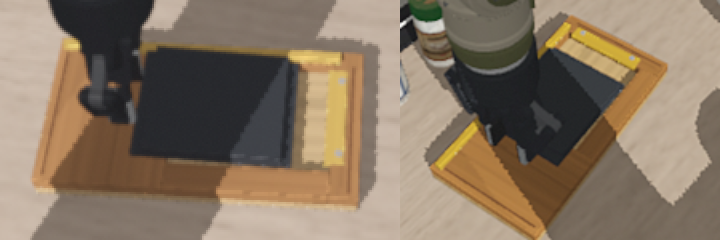

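The nose has dropped into the pocket and the plate is square. The trailing end will come down next, so I'll back off slightly, lower the tips until they nearly touch the board and go on.

Call:
{"api": "jog_arm", "payload": {"motion": [0.015,0,0,0,0,0,0.4,0.015,0,0.015,0,0,0,0.4,0.015,0,0.025,0,0,0,0.4,0.015,0,0.025,0,0,0,0.4]}}

```text
clock: 12.18
tcp_pos: [0.5433, 0.0783, 0.0252]
orientation: [-0.001, 0.664, 0.748, -0.002]
wrist_force: [-4.1, -0.0, 12.5]
finger_gap: 0.0344
grip_force: 6.8
```

Call:
{"api": "jog_arm", "payload": {"motion": [0,0,-0.018,0,0,0,0.4,-0.03,0,-0.018,0,0,0,0.4,-0.06,0,-0.018,0,0,0,0.4,-0.09,0,-0.018,0,0,0,0.4,-0.11,0,-0.018,0,0,0,0.4,-0.11,0,-0.018,0,0,0,0.4]}}

```text
clock: 12.92
tcp_pos: [0.5458, 0.0565, 0.0275]
orientation: [-0.001, 0.664, 0.747, -0.002]
wrist_force: [-0.5, 0.1, 0.2]
finger_gap: 0.0343
grip_force: 0.0
```

Call:
{"api": "jog_arm", "payload": {"motion": [-0.015,0,0,0,0,0,0.4,-0.02,0,0,0,0,0,0.4,-0.02,0,0,0,0,0,0.4]}}

```text
clock: 13.3
tcp_pos: [0.546, 0.0533, 0.0275]
orientation: [-0.001, 0.664, 0.748, -0.002]
wrist_force: [-0.3, 1.6, -1.4]
finger_gap: 0.0341
grip_force: 0.8
```

Run:
```python
from h import *
s=env.get_state();print(B(s["tcp_pos"]).round(1),s["wrist_force"])
im=np.hstack([cv2.resize(read_camera("scene")[190:290:,180:360],None,fx=2.4,fy=2.4,interpolation=2),cv2.resize(read_camera("side")[220:340,215:375],(320,240))]); cv2.imwrite("pics/w7.png",im[:,:,::-1])
```

```text
[-37.9   5.7  27.5] [-0.31150418  1.59395032 -1.38519074]
```

View pics/w7.png

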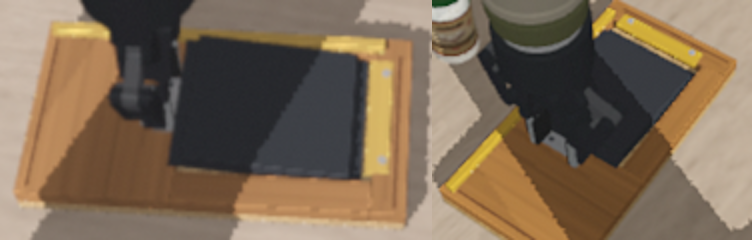

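The finger is at the trailing edge and the nose has reached the lip. I'll push the last few millimetres gently.

Call:
{"api": "jog_arm", "payload": {"motion": [-0.01,0,0,0,0,0,0.4,-0.015,0,0,0,0,0,0.4,-0.015,0,0,0,0,0,0.4]}}

```text
clock: 13.78
tcp_pos: [0.5464, 0.0502, 0.0275]
orientation: [-0.001, 0.664, 0.748, -0.002]
wrist_force: [-0.5, 1.7, -1.3]
finger_gap: 0.0341
grip_force: 0.9
```

Call:
{"api": "jog_arm", "payload": {"motion": [-0.008,0,0,0,0,0,0.4,-0.01,0,0,0,0,0,0.4,-0.01,0,0,0,0,0,0.4]}}

```text
clock: 14.15
tcp_pos: [0.547, 0.0479, 0.0277]
orientation: [-0.001, 0.664, 0.748, -0.002]
wrist_force: [-0.4, 0.6, 0.2]
finger_gap: 0.0344
grip_force: 0.1
```

Call:
{"api": "jog_arm", "payload": {"motion": [-0.008,0,0,0,0,0,0.4,-0.01,0,0,0,0,0,0.4,-0.01,0,0,0,0,0,0.4]}}

```text
clock: 14.52
tcp_pos: [0.547, 0.0462, 0.0276]
orientation: [-0.001, 0.664, 0.748, -0.001]
wrist_force: [0.8, 1.7, 0.1]
finger_gap: 0.0338
grip_force: 0.2
```

Call:
{"api": "jog_arm", "payload": {"motion": [-0.008,0,0,0,0,0,0.4,-0.01,0,0,0,0,0,0.4,-0.01,0,0,0,0,0,0.4]}}

```text
clock: 14.9
tcp_pos: [0.547, 0.045, 0.0275]
orientation: [-0.002, 0.664, 0.748, -0.001]
wrist_force: [-0.9, 5.0, 0.5]
finger_gap: 0.0343
grip_force: 1.9
```

Run:
```python
from h import *
s=env.get_state();print(B(s["tcp_pos"]).round(1),s["wrist_force"])
im=np.hstack([cv2.resize(read_camera("scene")[190:290:,240:360],None,fx=4,fy=4,interpolation=2),cv2.resize(read_camera("side")[220:370,255:375],(320,400))]); cv2.imwrite("pics/w8.png",im[:,:,::-1])
```

```text
[-29.5   5.6  27.5] [-0.88763526  4.97597358  0.47344238]
```

View pics/w8.png

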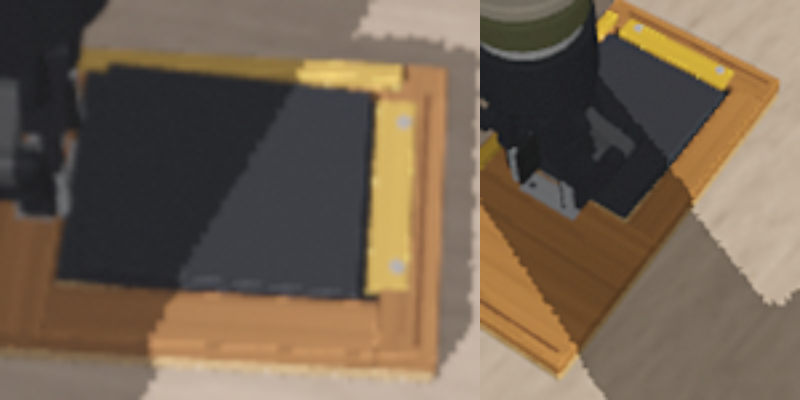

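The nose step is now hidden under the lip and the force is rising. One more small push will confirm it's against the end.

Call:
{"api": "jog_arm", "payload": {"motion": [-0.008,0,0,0,0,0,0.4,-0.01,0,0,0,0,0,0.4,-0.01,0,0,0,0,0,0.4]}}

```text
clock: 15.38
tcp_pos: [0.5469, 0.0447, 0.0274]
orientation: [-0.003, 0.663, 0.748, 0.0]
wrist_force: [-0.9, 11.2, 1.4]
finger_gap: 0.0344
grip_force: 4.2
```

Call:
{"api": "jog_arm", "payload": {"motion": [0.03,0,0,0,0,0,0.4,0.03,0,-0.15,0,0,0,0,0.03,0,-0.25,0,0,0,0,-0.05,0,-0.25,0,0,0,0,-0.135,0,-0.25,0,0,0,0,-0.135,-0.01,-0.15,0,0,0,0,-0.135,-0.01,-0.12,0,0,0,0,-0.135,-0.01,-0.12,0,0,0,0]}}

```text
clock: 16.38
tcp_pos: [0.5477, 0.0147, 0.0503]
orientation: [-0.002, 0.664, 0.747, -0.002]
wrist_force: [-0.7, 0.4, -0.3]
finger_gap: 0.0003
grip_force: 0.0
```

Call:
{"api": "jog_arm", "payload": {"motion": [0,0,0.015,0,0,0,0,0,0,0.03,0,0,0,0,0,0,0.04,0,0,0,0,0,0,0.04,0,0,0,0]}}

```text
clock: 16.88
tcp_pos: [0.5486, 0.0155, 0.0434]
orientation: [-0.001, 0.664, 0.748, -0.001]
wrist_force: [0.7, 0.0, -0.0]
finger_gap: 0.0
grip_force: 0.0
```

Call:
{"api": "jog_arm", "payload": {"motion": [0,0,0.01,0,0,0,0,0,0,0.02,0,0,0,0,0,0,0.025,0,0,0,0,0,0,0.025,0,0,0,0]}}

```text
clock: 17.38
tcp_pos: [0.5485, 0.0153, 0.0383]
orientation: [-0.001, 0.664, 0.748, -0.002]
wrist_force: [-1.0, -0.5, -0.0]
finger_gap: 0.0002
grip_force: 0.0
```

Call:
{"api": "jog_arm", "payload": {"motion": [0,0,0.007,0,0,0,0,0,0,0.007,0,0,0,0]}}

```text
clock: 17.62
tcp_pos: [0.5485, 0.0154, 0.037]
orientation: [-0.001, 0.664, 0.748, -0.002]
wrist_force: [0.4, -0.8, 0.2]
finger_gap: 0.0001
grip_force: 0.0
```

Call:
{"api": "jog_arm", "payload": {"motion": [0,0,0.01,0,0,0,0,0,0,0.015,0,0,0,0,0,0,0.015,0,0,0,0]}}

```text
clock: 18.0
tcp_pos: [0.5489, 0.0155, 0.0352]
orientation: [-0.001, 0.664, 0.748, -0.001]
wrist_force: [-2.0, 0.6, 8.9]
finger_gap: 0.0002
grip_force: 4.0
```

Call:
{"api": "jog_arm", "payload": {"motion": [0,0,0.007,0,0,0,0,0,0,0.01,0,0,0,0,0,0,0.01,0,0,0,0]}}

```text
clock: 18.38
tcp_pos: [0.5491, 0.0158, 0.0338]
orientation: [-0.001, 0.664, 0.748, -0.001]
wrist_force: [-3.0, 1.2, 11.9]
finger_gap: 0.0002
grip_force: 6.0
```

Call:
{"api": "jog_arm", "payload": {"motion": [0,0,0.005,0,0,0,0,0,0,0.007,0,0,0,0,0,0,0.007,0,0,0,0]}}

```text
clock: 18.75
tcp_pos: [0.5484, 0.0153, 0.0304]
orientation: [-0.002, 0.664, 0.748, -0.002]
wrist_force: [-0.7, 0.2, 0.3]
finger_gap: 0.0001
grip_force: 0.0
```

Call:
{"api": "jog_arm", "payload": {"motion": [0,0,0.01,0,0,0,0,0,0,0.02,0,0,0,0,0,0,0.02,0,0,0,0]}}

```text
clock: 19.12
tcp_pos: [0.5484, 0.0153, 0.0264]
orientation: [-0.002, 0.664, 0.748, -0.002]
wrist_force: [1.1, -1.0, -0.6]
finger_gap: -0.0002
grip_force: 0.0
```

Call:
{"api": "jog_arm", "payload": {"motion": [0,0,0.007,0,0,0,0,0,0,0.008,0,0,0,0,0,0,0.008,0,0,0,0]}}

```text
clock: 19.5
tcp_pos: [0.5486, 0.0153, 0.026]
orientation: [-0.001, 0.664, 0.748, -0.001]
wrist_force: [-2.9, -0.1, 7.8]
finger_gap: 0.0001
grip_force: 3.9
```

Call:
{"api": "jog_arm", "payload": {"motion": [0,0,0.006,0,0,0,0,0,0,0.006,0,0,0,0]}}

```text
clock: 19.75
tcp_pos: [0.5486, 0.0153, 0.026]
orientation: [-0.001, 0.664, 0.748, -0.001]
wrist_force: [-6.0, 0.6, 17.2]
finger_gap: -0.0004
grip_force: 8.4
```

Call:
{"api": "jog_arm", "payload": {"motion": [0,0,-0.1,0,0,0,0,0,0,-0.4,0,0,0,0,0.2,0,-0.6,0,0,0,0,0.45,0,-0.7,0,0,0,0,0.7,0,-0.7,0,0,0,0,0.7,0,-0.7,0,0,0,0,0.7,0,-0.7,0,0,0,0]}}

```text
clock: 20.62
tcp_pos: [0.5324, 0.1544, 0.1636]
orientation: [-0.001, 0.664, 0.748, -0.002]
wrist_force: [0.0, -0.1, 0.2]
finger_gap: 0.0002
grip_force: 0.0
```

Run:
```python
from h import *
im=np.hstack([cv2.resize(read_camera("scene")[190:290:,220:360],None,fx=3.2,fy=3.2,interpolation=2),cv2.resize(read_camera("side")[215:315,265:375],(350,320))]); cv2.imwrite("pics/w9.png",im[:,:,::-1])
```

```text
(no output)
```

View pics/w9.png

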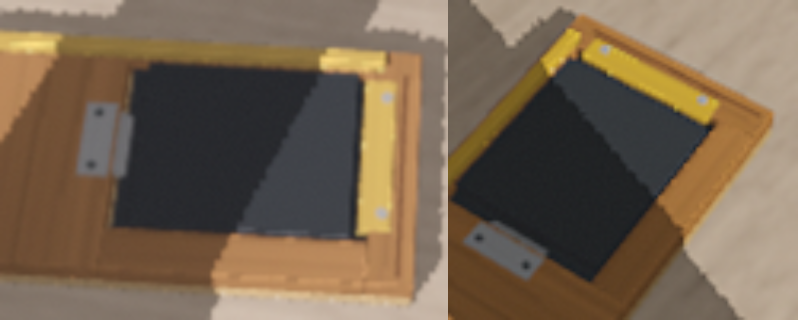

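The slate lies flush and square. The catch tongue (scene crop, about (122,145)) stands out over its stepped trailing end, and the leading end is under the lip.

```bash
python3 -c "
from workcell import env; print(env.hand_in())"
```

```text
the job is handed in; nothing more can be done
None
```

The slate plate is back in the board's pocket, leading end under the brass lip and flat and square with the catch over its trailing end; I handed the job in at about 21 s and did not touch the mug, jars or peeler.

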